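Load and latch a dop transfer jig

TASK

Load the blue transfer jig for re-dopping the green stone: first lay the brass dop that carries the stone in the cradles at the red stop's end, stone towards the middle, then lay the copper-cup dop in the other cradles and gently push it along until its cup touches the stone. Then lay the orange clamp bar flat across both dops' square collars between the guide cheeks, and last swing the red-pinned latch over the bar, fully home. The latch may be in the way at first; let nothing fall and leave everything else on the bench where it is.

Things in the scene. Friction and masses are not known exactly. Their poses are not given: they have to be found in the camera images.
- jig: Fixed dop transfer jig: blue base plate 90 x 212 x 14 mm (its x, y, z), origin at the centre of its underside on the table, z up. Four aluminium cradles, 7 mm thick, in a row at y = +71.5, +24.5 (stone dop) and -24.5, -71.5 mm (cup dop). Dops lie along its y at x = 0, axis 32 mm above the table. Each cradle has a flat floor 11 mm wide, 4.5 mm under the dop axis, and flanks at 45 degrees, 30 mm apart at the lips 5 mm above the axis
- cradle_stone (a point): Fixed point of the jig midway between the stone dop's two cradles, on the dop axis (jig x 0, y +48, z 32 mm). 40 mm is free between the cradles for collar and fingers, 18 mm beneath the dop axis. The collar can lie up to 8 mm either way along y, but the dop's tail meets the red stop when the collar is 5 mm from here towards the stop
- cradle_cup (a point): The same point for the cup dop (jig x 0, y -48, z 32 mm); 40 mm free between its cradles; the collar can slide 8 mm either way along y
- stop_face (a point): Middle of the inner face of the red end stop (jig x 0, y +87, z 32 mm); the stop is 34 mm wide, 8 mm thick, its top 46 mm above the table
- bar_seat (a point): Where the middle of the clamp bar's underside belongs: jig x 0, y 0, z 40 mm. The inner cradles (y = +-24.5) carry guide cheeks, in pairs with 34 mm between their inner faces (x = +-17 to +-22), tops flared outwards to about x = +-24, up to 57 mm above the table. 42 mm along y is free for fingers between the two pairs
- latch (a joint): Latch hinge, vertical axis, rad. 0 = fully home on its stop, arm pointing from the pivot along jig -x over the bar's middle; positive = open, counter-clockwise from above (at 1.57 it points along jig -y), up to 2.5. It stays where left (friction 0.05 N m). Starts anywhere from 0.5, blocking the jig, to 2.2; from about 1.75 on it is clear of the work
- pivot (a point): The latch's axis at the underside of its arm (jig x +62, y 0, z 58 mm), on a steel post of 22 mm diameter. The steel arm is 16 mm wide, 6 mm thick, top 64 mm above the table, reaches 86 mm from the axis and passes 4 mm above a clamp bar that lies in place
- latch_pin (a point): Red upright round pin on the latch arm, 14 mm diameter, from 64 to 87 mm above the table, 75 mm from the latch axis; this point is on its centre line 76 mm above the table. Pinch or push it from above
- stone_dop: Loose brass dop with a green stone, 60 g: square shank 9 x 9 mm, x = -34 to +34 mm; square ribbed collar 16 x 16 mm, 24 mm long, at mid-shank; black wax head and green stone, 14 mm diameter, x = +34 to +50. Origin: middle of the collar's underside, on the table at the start; x points to the stone, z up; dop axis 8 mm above the origin
- stone_dop_mid (a point): Centre of the stone dop's collar, on the dop axis: the place to grip
- stone_tip (a point): Middle of the stone's free face, 50 mm from the collar centre along the dop's x
- cup_dop: Loose brass dop with a copper cup, 60 g: same shank and collar as the stone dop; copper cup with a flat face, 14 mm diameter, x = +34 to +46 mm. Origin and axes alike; x points to the cup
- cup_dop_mid (a point): Centre of the cup dop's collar, on the dop axis: the place to grip
- cup_tip (a point): Middle of the cup's free face, 46 mm from the collar centre along the dop's x
- clamp_bar: Loose orange clamp bar, 28 x 128 x 14 mm (its x, y, z), about 110 g, symmetrical. Origin: centre of its underside, z up; on the table at the start. In place it lies along jig y on the flat tops of both collars, underside 40 mm above the table. Grip it across its 28 mm width at its middle
Mind the look-alikes: they are no part of the job. Leave any purple look-alike of the stone_dop alone. There is more than one size of the jig; the job needs the larger.

How it is judged:
By the outcome, as a careful person would: the job done as asked, in the order asked, and still so for the second after the job is handed in, with the robot touching nothing.
It also fails if it takes over 72 s, if anything falls off the work surface, if the arm or the gripper's body presses on something with over 40 N, if the wrist force passes 120 N, or if a joint passes its speed limit or range.

ROBOT

A 6-joint arm with a two-finger parallel gripper is mounted at the origin on the work surface. World frame = base frame: x ahead of the robot, y to its left, z up, the work surface at z = 0. Lengths are in m, angles in rad, forces in N, time in s.
With the tool pointing down it reaches from about 0.35 to 0.975 m from the base axis. Payload 7.1 kg.
Tool frame: the origin (TCP) lies midway between the tips of the shut fingers; the grasp point (between the pads) lies 19 mm behind it; z points along the fingers, y is the line along which they close (so a half turn about z gives the same grasp; the last joint's range is limited). The gripper opens to 88 mm and grips with 3 to 60 N. Pads are 20 mm wide; open, the fingers measure 115 mm over their backs; the gripper's body (75 mm by 178 mm) begins 61 mm behind the grasp point.
Start: joints at [-1.328, 0.423, 1.63, -0, 1.089, -0.019], TCP at [0.162, -0.604, 0.223] pointing down, gripper open.
Joint ranges: [-3, 3], [-0.9, 2.11], [0.09, 2.58], [-1.31, 4.45], [0.11, 2.69], [-2.54, 2.54]. Speed limits (rad/s): [2.39, 2.39, 3.01, 3.14, 3.14, 3.14].

INTERFACE

Orientations are given as a unit quaternion [w, x, y, z].
In Python, from station import move_pose, movel, movej, command_gripper, wait, inverse_kinematics, read_camera, camera_info, MotionError, job_done, get_time, get_joint_pos, get_qvel, get_effort, get_tcp_pos, get_ee_rot, get_ft_force, get_ft_torque, get_grip_width, get_finger_force gives the robot as it stands. Calls block until the motion is done:
- move_pose(position, orientation): joint-space move of the TCP to a pose.
- movel(position, frame=None, v=0.15, until_force=None): straight line of the TCP; frame=None keeps the orientation; v is the mean speed in m/s. With until_force (N) it stops when the force on the tool has changed by that much, and returns True; else False.
- movej(angles): joint-space move.
- command_gripper(opening): opening from 0.0 (shut) to 1.0 (fully open); the grip force is fixed at half the most; returns when the fingers have stopped.
- wait(seconds).
- inverse_kinematics(position, orientation): joint angles nearest the present ones, or None.
- read_camera(name): name is "scene" or "top"; returns the picture (420x560x3 uint8, red, green, blue); there is no depth.
- camera_info(name): a dict with "intrinsics" (3x3 intrinsics, pixels), "dist" ([k1, k2, p1, p2, k3] as OpenCV has them; the pictures are not rectified), "T" (4x4, takes a point from camera to world coordinates). Camera axes: x right, y up, looking along -z (the intrinsics and any distortion apply to the point x, -y, -z); pixel columns grow to the right and rows downward; lengths in m; the calibration is good to about 2 mm. A picture is of the moment at which its call begins. camera_info takes no time and is no camera call.
A pose or a line that the arm cannot do raises MotionError and nothing moves.
- job_done(): hands the job in; it is judged then, once.
Readings, each from a call of its own:
- get_time(): time.
- get_joint_pos(): joint angles.
- get_qvel(): joint speeds.
- get_effort(): joint torques, N m.
- get_tcp_pos(): TCP position.
- get_ee_rot(): TCP orientation.
- get_ft_force(): force on the tool from outside, world axes, zero at the start.
- get_ft_torque(): the same for the moment, N m.
- get_grip_width(): opening from 0.0 (shut) to 1.0 (fully open).
- get_finger_force(): force on a finger pad.
Only numpy, scipy, OpenCV 4.12 (cv2) and the standard library are available. Lean on these libraries where they do the work, as an engineer would, in place of code of your own. Each camera call takes 0.05 s, during which the arm holds its last target. There are 200 camera calls.

## Working session

There is one attempt and no reset: what is moved stays moved. The work goes in short steps, each a Python script; the robot and the scene stay as the last script left them, time stands still between calls to the robot, and variables do not carry over. Pictures are saved under pics/ and viewed, at most 10 in all, crops included, and the job is handed in when it is done.

```bash
ls; mkdir -p pics; python3 - <<'E'
from station import *
import cv2,numpy as np
for n in("top","scene"):
    cv2.imwrite(f"pics/{n}0.png",cv2.cvtColor(read_camera(n),cv2.COLOR_RGB2BGR)); i=camera_info(n); print(n,i)
print(get_time(),get_ee_rot())
E
```

```text
pics
top {'intrinsics': array([[400.09649041,   0.        , 274.98885235],
       [  0.        , 400.09649041, 209.32196856],
       [  0.        ,   0.        ,   1.        ]]), 'dist': array([0.03811676, 0.        , 0.        , 0.        , 0.        ]), 'T': array([[-0.0235662 ,  0.97460476, -0.22268857,  0.27276597],
       [-0.99972105, -0.02262448,  0.0067794 , -0.02579754],
       [ 0.00156902,  0.22278622,  0.97486606,  0.87944901],
       [ 0.        ,  0.        ,  0.        ,  1.        ]])}
scene {'intrinsics': array([[498.95392557,   0.        , 283.54101554],
       [  0.        , 498.95392557, 214.87207049],
       [  0.        ,   0.        ,   1.        ]]), 'dist': array([0.02817244, 0.        , 0.        , 0.        , 0.        ]), 'T': array([[-0.35684928, -0.73605403,  0.57522436,  1.16928788],
       [ 0.93414626, -0.27759531,  0.22430252,  0.25467515],
       [-0.00541919,  0.61738587,  0.7866418 ,  1.07602117],
       [ 0.        ,  0.        ,  0.        ,  1.        ]])}
0.1 [-6.63762350e-04  9.91445585e-01  1.30518987e-01 -7.44515193e-05]
```

View pics/top0.png

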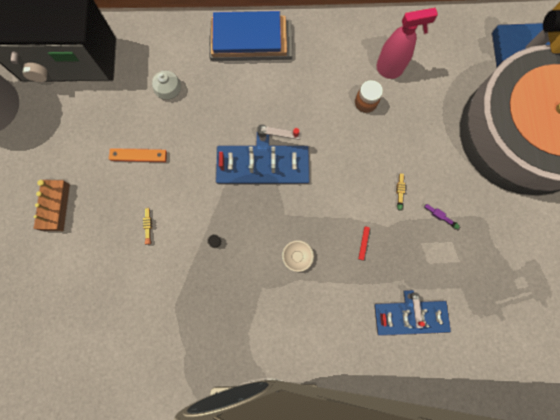

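View pics/scene0.png

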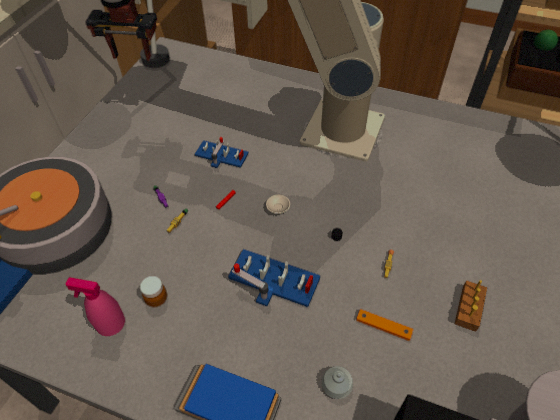

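The top view shows these objects:
- **Jigs:** large jig at about (263,165), ~93 px long, and small jig at (413,318), ~75 px long. The large one is the job's.
- **Dops with a dark or green end:** brass at (401,190) and purple at (441,215). The brass one is the stone dop.
- **Cup dop:** (147,226), with its copper end down.
- **Clamp bar:** orange, at (138,155). The red bar at (364,243) and the black cylinder are not part of the job.

The latch points right, at roughly 1.6 rad. I'll confirm these in one enlarged crop sheet and measure.

```bash
cat > h.py <<'E'
from station import *
import cv2,numpy as np
def cast(n,uv,z):
    i=camera_info(n);p=cv2.undistortPoints(np.float64(uv).reshape(-1,1,2),i["intrinsics"],i["dist"])[:,0]
    d=np.c_[p[:,0],-p[:,1],-np.ones(len(p))]@i["T"][:3,:3].T;o=i["T"][:3,3]
    return (o+d*((z-o[2])/d[:,2])[:,None])
def proj(n,P):
    i=camera_info(n);c=(np.atleast_2d(P)-i["T"][:3,3])@i["T"][:3,:3]
    return cv2.projectPoints((c*[1,-1,-1]).reshape(-1,1,3),np.zeros(3),np.zeros(3),i["intrinsics"],i["dist"])[0][:,0]
def tri(a,b):  # two rays, a top px, b scene px
    M=[];r=[]
    for n,uv in(("top",a),("scene",b)):
        o=camera_info(n)["T"][:3,3];d=cast(n,[uv],0)[0]-o;d/=np.linalg.norm(d);A=np.eye(3)-np.outer(d,d);M.append(A);r.append(A@o)
    return np.linalg.solve(M[0]+M[1],r[0]+r[1])
def blob(im,box,lo,hi):
    x0,y0,x1,y1=box;h=cv2.cvtColor(im[y0:y1,x0:x1],cv2.COLOR_RGB2HSV)
    m=cv2.inRange(h,np.array(lo),np.array(hi));k,l,s,c=cv2.connectedComponentsWithStats(m)
    if k<2:return None
    j=1+s[1:,4].argmax();v,u=np.nonzero(l==j);return np.c_[u+x0,v+y0].astype(float)
def save(im,name,tiles,k=4):
    t=[cv2.resize(im[b[1]:b[3],b[0]:b[2]],None,fx=k,fy=k,interpolation=cv2.INTER_CUBIC) for b in tiles]
    cv2.imwrite(name,cv2.cvtColor(np.hstack(t),cv2.COLOR_RGB2BGR))
def line(p): c=p.mean(0);_,_,v=np.linalg.svd(p-c,full_matrices=False);return c,v[0],np.ptp((p-c)@v[0]),np.ptp((p-c)@v[1])
E
python3 - <<'E'
from h import *
T=read_camera("top");S=read_camera("scene")
a=np.vstack([np.hstack([T[110:200,205:325]]+[T[165:255,385:465],]),np.hstack([T[140:250,100:180],S[240:350,225:345]])[:90]])
cv2.imwrite("pics/c1.png",cv2.cvtColor(cv2.resize(a,None,fx=3.2,fy=3.2,interpolation=cv2.INTER_CUBIC),cv2.COLOR_RGB2BGR))
def rep(nm,n,im,box,lo,hi,z):
    p=blob(im,box,lo,hi)
    if p is None: print(nm,n,None);return
    w=cast(n,p,z)[:,:2];c,d,L,W=line(w);print(nm,n,len(p),p.mean(0).round(1),c.round(4),"yaw",round(np.degrees(np.arctan2(d[1],d[0])),1),"LW",round(L*1e3),round(W*1e3))
ye=((20,110,80),(34,255,255))
og=((5,150,120),(18,255,255))
rep("stone","top",T,(385,165,418,215),*ye,.010);rep("stone","scene",S,(160,200,195,240),*ye,.010)
rep("cup","top",T,(135,200,160,250),*ye,.010);rep("cup","scene",S,(375,240,405,285),*ye,.010)
rep("copper","top",T,(135,200,160,250),(3,120,80),(17,255,255),.010)
rep("bar","top",T,(95,140,180,170),*og,.012);rep("bar","scene",S,(345,300,425,345),*og,.012)
bl=((100,120,40),(118,255,255));
for n,im,b in(("top",T,(205,115,325,195)),("scene",S,(220,240,330,315))):
    rep("jig",n,im,b,*bl,.014);p=blob(im,b,*bl)
    print(cv2.boxPoints(cv2.minAreaRect(p.astype(np.float32))).round(1).tolist())
    for h in((0,150,100),(172,150,100)):
        hi=(4 if h[0]==0 else 180,255,255)
        rep("red",n,im,b,h,hi,.046)
E
```

```text
stone top 149 [400.8 188.4] [ 0.5131 -0.3158] yaw 171.1 LW 67 16
stone scene 91 [174.9 221.3] [ 0.5133 -0.3149] yaw -6.9 LW 69 16
cup top 155 [146.8 222.5] [0.4481 0.2511] yaw -175.4 LW 66 16
cup scene 101 [388.  265.1] [0.4468 0.2533] yaw 4.7 LW 68 14
copper top 32 [147.5 240.8] [0.4076 0.2477] yaw -152.4 LW 14 12
bar top 632 [137.4 154.9] [0.6055 0.279 ] yaw -92.9 LW 127 29
bar scene 610 [384.6 323.7] [0.6071 0.2831] yaw 87.5 LW 127 28
jig top 2310 [265. 165.] [ 0.5746 -0.0117] yaw -90.9 LW 205 109
[[217.0, 137.0], [307.0, 137.0], [307.0, 182.0], [217.0, 182.0]]
red top 40 [221.  159.5] [0.5781 0.0844] yaw -179.6 LW 30 4
red top 6 [219.  161.5] [0.5736 0.0886] yaw -179.6 LW 12 0
jig scene 1910 [279.3 279. ] [0.583  0.0127] yaw 78.2 LW 222 142
[[225.89999389648438, 291.70001220703125], [240.60000610351562, 248.39999389648438], [319.8999938964844, 275.3999938964844], [305.1000061035156, 318.70001220703125]]
red scene 35 [236.7 267.8] [ 0.6084 -0.0871] yaw 39.2 LW 25 10Traceback (most recent call last):
  File "<stdin>", line 21, in <module>
  File "<stdin>", line 8, in rep
  File "h.py", line 23, in line
    def line(p): c=p.mean(0);_,_,v=np.linalg.svd(p-c,full_matrices=False);return c,v[0],np.ptp((p-c)@v[0]),np.ptp((p-c)@v[1])
                                                                                                                        ~^^^
IndexError: index 1 is out of bounds for axis 0 with size 1
```

View pics/c1.png

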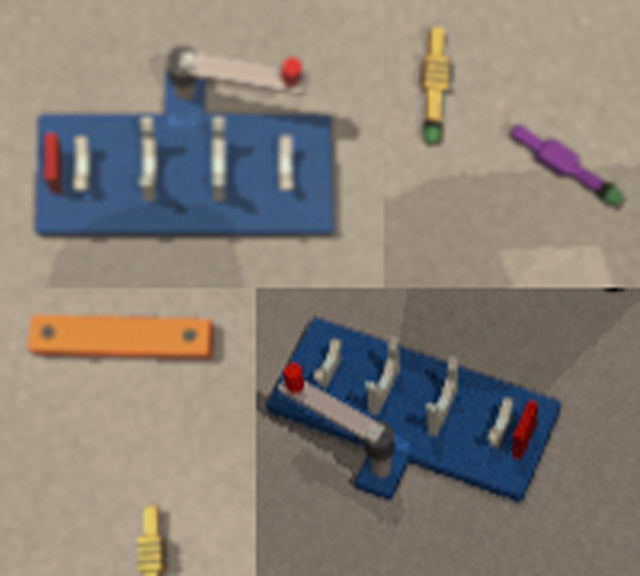

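The crops confirm it: the brass dop with the green end at (401,205), not the purple one, and the larger jig with its red stop at the left (world +y). I'll refine the jig pose now.

```bash
python3 - <<'E'
from h import *
T=read_camera("top");S=read_camera("scene")
h=cv2.cvtColor(T,cv2.COLOR_RGB2HSV);m=cv2.inRange(h,np.array((98,110,40)),np.array((122,255,255)))
m[:140]=0;m[195:]=0;m[:,:205]=0;m[:,325:]=0
bot=np.array([(c,np.nonzero(m[:,c])[0].max()+.5) for c in range(222,305)])
top=np.array([(c,np.nonzero(m[:,c])[0].min()-.5) for c in list(range(222,250))+list(range(280,290))])
rows=range(150,180);L=np.array([(np.nonzero(m[r])[0].min()-.5,r) for r in rows]);R=np.array([(np.nonzero(m[r])[0].max()+.5,r) for r in rows])
for n,p,z in(("bot",bot,0),("bot14",bot,.014),("top",top,.014),("L",L,.014),("R",R,.014),("R0",R,0)):
    w=cast("top",p,z)[:,:2];c=np.median(w,0);d=line(w)[1];print(n,c.round(4),np.degrees(np.arctan2(d[1],d[0])).round(1),np.median(p,0))
red=lambda im,b:cv2.findNonZero((lambda h:cv2.inRange(h,np.array((0,150,60)),np.array((5,255,255)))|cv2.inRange(h,np.array((172,150,60)),np.array((180,255,255))))(cv2.cvtColor(im[b[1]:b[3],b[0]:b[2]],cv2.COLOR_RGB2HSV)))[:,0]+np.array(b[:2])
pt=red(T,(285,120,305,142));ps=red(S,(225,255,250,280));st=red(T,(214,145,228,175));ss=red(S,(295,270,320,300))
for q in(pt,ps,st,ss):print(len(q),q.min(0),q.max(0),q.mean(0))
print("pin",tri(pt.mean(0),ps.mean(0)),"stop",tri(st.mean(0),ss.mean(0)))
print("pin@80 top",cast("top",[pt.mean(0)],.08),cast("scene",[ps.mean(0)],.078))
print("stop@35",cast("top",[st.mean(0)],.038),cast("scene",[ss.mean(0)],.035))
E
```

```text
bot [ 0.5373 -0.006 ] -91.3 [263.  182.5]
bot14 [ 0.5331 -0.0063] -91.3 [263.  182.5]
top [0.6206 0.0439] -90.6 [240.5 146.5]
L [0.5776 0.0909] 161.2 [220.  164.5]
R [ 0.5733 -0.1083] 178.0 [307.5 164.5]
R0 [ 0.5782 -0.1097] 178.0 [307.5 164.5]
32 [294 128] [298 135] [295.8125 131.375 ]
46 [234 263] [239 272] [236.41304348 267.73913043]
52 [219 152] [222 168] [220.73076923 159.48076923]
80 [305 275] [312 292] [308.6  283.65]
pin [ 0.62604368 -0.07870049  0.07777749] stop [0.58214159 0.08742366 0.03430353]
pin@80 top [[ 0.62555923 -0.07998292  0.08      ]] [[ 0.62592835 -0.07712367  0.078     ]]
stop@35 [[0.58109089 0.08594368 0.038     ]] [[0.5822144  0.08851884 0.035     ]]
```

Jig is at about (0.579, -0.0035) with yaw about -1°. The latch is at about 1.39 rad, which blocks the work, so I open it first and check reachability of all the poses.

```bash
cat >> h.py <<'E'
D=np.radians
JY=D(-1.0);JO=np.array([.579,-.0035])
def jig(x,y,z):
    c,s=np.cos(JY),np.sin(JY);return np.array([JO[0]+c*x-s*y,JO[1]+s*x+c*y,z])
def q(th): return [0.,float(np.cos(th/2)),float(np.sin(th/2)),0.]   # tool x at yaw th, pointing down
def pin(phi,r=.075):
    a=np.pi+phi;return jig(.062+r*np.cos(a),r*np.sin(a),.069)
def st(m=""): print(m,"t%.1f"%get_time(),"tcp",get_tcp_pos().round(4),"w%.3f"%get_grip_width(),"F",np.round(get_ft_force(),1))
SD=(np.array([.5132,-.3154]),D(172.0));CD=(np.array([.4475,.2522]),D(184.6));BAR=(np.array([.6063,.281]),D(87.3))
E
python3 - <<'E'
from h import *
def j6(p,th):
    r=inverse_kinematics(list(map(float,p)),q(th));return None if r is None else np.round(r,2).tolist()
for f in(0,np.pi):
    print("f",f)
    for n,p,th in(("sd",[*SD[0],.003],SD[1]),("sdp",jig(0,.05,.026),D(-91)),("cd",[*CD[0],.003],CD[1]),("cdp",jig(0,-.053,.026),D(89)),("bar",[*BAR[0],.003],BAR[1]),("barp",jig(0,0,.043),D(89)),("latch139",pin(1.39),D(-91)),("latchopen",pin(2.05),D(-91)),("close2",pin(2.),D(-1)+2.),("close1",pin(1.),D(-1)+1),("close0",pin(0),D(-1))):
        print(n,j6(p,th+f))
E
```

```text
f 0
sd [-0.57, 0.7, 1.77, -0.0, 0.67, -2.0]
sdp None
cd [0.49, 0.63, 1.97, -0.0, 0.54, -1.16]
cdp [-0.12, 0.64, 1.82, -0.0, 0.68, -0.1]
bar [0.42, 0.77, 1.62, -0.0, 0.76, 0.46]
barp [-0.03, 0.61, 1.82, -0.0, 0.7, -0.01]
latch139 None
latchopen None
close2 [-0.13, 0.68, 1.59, -0.0, 0.87, -0.54]
close1 [-0.13, 0.6, 1.76, -0.0, 0.78, 0.46]
close0 [-0.03, 0.56, 1.85, -0.0, 0.74, 1.56]
f 3.141592653589793
sd [-0.57, 0.7, 1.77, -0.0, 0.67, 1.14]
sdp [0.06, 0.65, 1.82, -0.0, 0.68, 0.08]
cd [0.49, 0.63, 1.97, -0.0, 0.54, 1.98]
cdp None
bar None
barp None
latch139 [-0.14, 0.63, 1.7, -0.0, 0.81, -0.13]
latchopen [-0.12, 0.68, 1.58, -0.0, 0.87, -0.11]
close2 None
close1 None
close0 [-0.03, 0.56, 1.85, -0.0, 0.74, -1.58]
```

```bash
python3 - <<'E'
from h import *
o=q(D(89))
p=pin(1.39);p[1]+=.000
command_gripper(.27)
move_pose([p[0],p[1],.12],o);movel([p[0],p[1],.070],v=.12)
t=pin(2.05);st("caged")
movel([t[0]+.006,t[1]-.003,.070],v=.08);st("opened")
movel([t[0]-.002,t[1]-.003,.070],v=.1)
movel([t[0]-.002,t[1]-.003,.125],v=.2)
a=SD[1]+np.pi
move_pose([*SD[0],.10],q(a));command_gripper(.5);movel([*SD[0],.003],v=.15);st("at dop")
command_gripper(0);st("grip")
movel([*SD[0],.10],v=.2);st()
T=read_camera("top");S=read_camera("scene")
cv2.imwrite("pics/c2.png",cv2.cvtColor(np.hstack([cv2.resize(T[110:260,220:420],None,fx=2,fy=2),cv2.resize(S[150:300,140:330],None,fx=2,fy=2)]),cv2.COLOR_RGB2BGR))
E
```

```text
caged t4.5 tcp [ 0.6263 -0.0783  0.0699] w0.267 F [ 0.1 -0.5  0.1]
opened t5.3 tcp [ 0.6803 -0.0748  0.07  ] w0.270 F [-0.4 -0.8 -0.5]
at dop t8.4 tcp [ 0.5135 -0.3156  0.0031] w0.497 F [-0.5 -0.7  0.1]
grip t9.0 tcp [ 0.5134 -0.3155  0.0034] w0.179 F [-0.8  1.3  3.6]
 t9.6 tcp [ 0.5127 -0.3151  0.0994] w0.180 F [-0.5  0.7 -1. ]
```

View pics/c2.png

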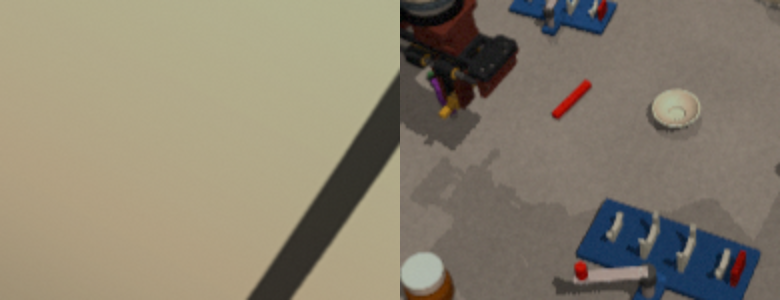

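The dop is in the grip (width 0.18 = 16 mm) and the latch is open past the plate edge. Next I place the stone dop and nudge it to the stop.

```bash
python3 - <<'E'
from h import *
o=q(D(89))
p=jig(0,.048,.10);move_pose(list(p),o)
movel(list(jig(0,.048,.036)),v=.15);wait(.1);st("above")
print(movel(list(jig(0,.048,.0250)),v=.02,until_force=4));st("down")
z=get_tcp_pos()[2]
print(movel(list(jig(0,.057,z+.0005)),v=.012,until_force=4));st("stop")
S=read_camera("scene");save(S,"pics/c3.png",[(220,230,340,330)],5)
E
```

```text
above t11.8 tcp [0.5808 0.0443 0.037 ] w0.179 F [0.1 0.2 0. ]
True
down t12.2 tcp [0.58   0.0446 0.0273] w0.183 F [-0.8  0.4  7. ]
True
stop t12.6 tcp [0.5801 0.0464 0.0273] w0.181 F [-0.2  1.1  4.5]
```

View pics/c3.png

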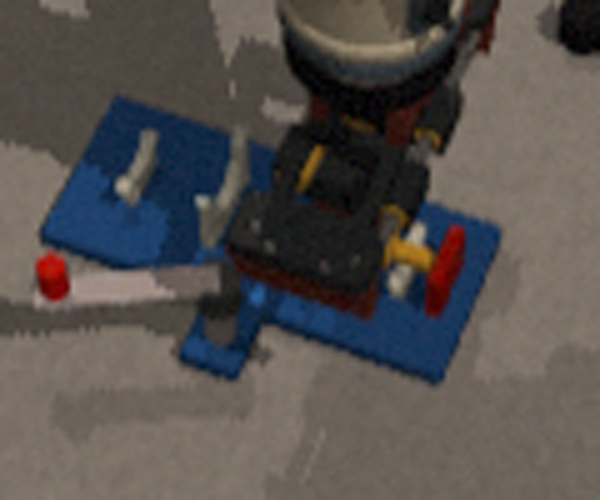

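The brass dop's tail lies in the outer cradle close to the red stop at crop (440,265), and the axis is at 32 mm. I release it and fetch the cup dop.

```bash
python3 - <<'E'
from h import *
command_gripper(.34);x,y,z=get_tcp_pos()
movel([x,y,.10],v=.2);st("released")
a=CD[1]
move_pose([*CD[0],.10],q(a));command_gripper(.5);movel([*CD[0],.003],v=.15)
command_gripper(0);st("grip")
S=read_camera("scene");T=read_camera("top")
movel([*CD[0],.10],v=.2);st()
cv2.imwrite("pics/c4.png",cv2.cvtColor(np.hstack([cv2.resize(S[230:330,220:340],None,fx=3,fy=3,interpolation=2),cv2.resize(T[100:200,200:320],None,fx=3,fy=3,interpolation=2)]),cv2.COLOR_RGB2BGR))
ye=((18,110,80),(34,255,255))
p=blob(S,(270,255,315,300),*ye);print("dop px",p.mean(0));w=cast("scene",p,.034)[:,:2];c,d,L,W=line(w);print(c,np.degrees(np.arctan2(d[1],d[0])),L,W)
E
```

```text
released t13.6 tcp [0.5794 0.0459 0.0999] w0.339 F [ 0.9 -0.4  0.4]
grip t16.6 tcp [0.4478 0.2524 0.0034] w0.184 F [-1.1  0.3  5.8]
 t17.3 tcp [0.4471 0.252  0.0995] w0.175 F [-0.8 -0.6 -1.1]
dop px [293.48148148 277.42962963]
[0.57829208 0.04851347] 89.35728634667286 0.06527749765718827 0.020973050136298847
```

View pics/c4.png

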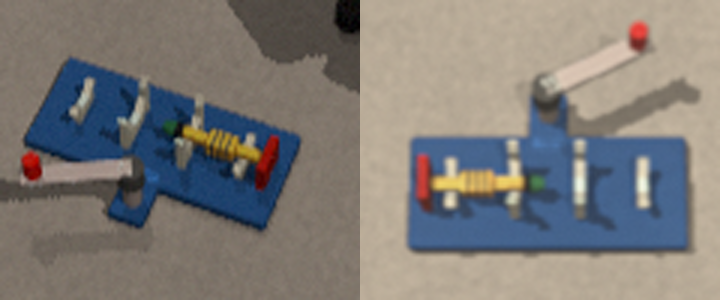

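The stone dop lies seated, with its stone towards the middle and its tail at the stop. Next I place the cup dop and push it along.

```bash
python3 - <<'E'
from h import *
o=q(D(89));Y=-.053
move_pose(list(jig(0,Y,.10)),o)
movel(list(jig(0,Y,.036)),v=.15);wait(.1)
print(movel(list(jig(0,Y,.0250)),v=.02,until_force=4));st("down")
z=get_tcp_pos()[2]
movel(list(jig(0,Y,z+.0008)),v=.01);wait(.2);st("lift")
print(movel(list(jig(0,-.040,z+.0008)),v=.010,until_force=3));st("touch")
x,y,_=get_tcp_pos()
S=read_camera("scene");save(S,"pics/c5.png",[(220,230,340,330)],5)
E
```

```text
True
down t19.7 tcp [ 0.5782 -0.0565  0.0274] w0.180 F [-0.6 -0.2  5.2]
lift t20.2 tcp [ 0.5779 -0.0565  0.0281] w0.179 F [-0.8 -0.7 -0.2]
True
touch t21.2 tcp [ 0.5781 -0.0458  0.028 ] w0.179 F [ 0.1 -1.2 -0.1]
```

View pics/c5.png

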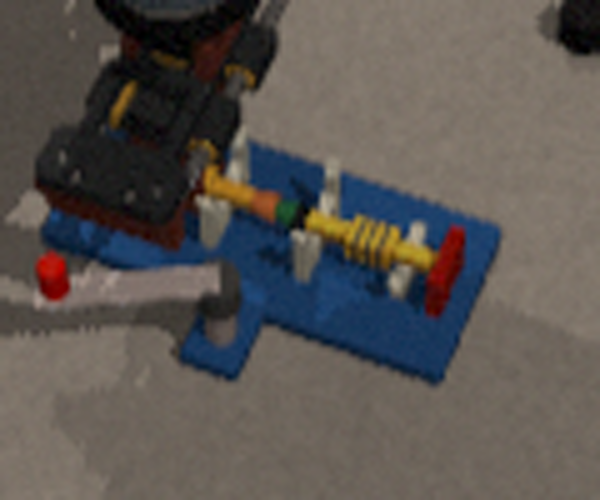

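The copper cup meets the green stone at crop (285,210), and the stone dop is against the stop. I release the cup dop and place the bar.

```bash
python3 - <<'E'
from h import *
x,y,z=get_tcp_pos()
movel([x,y,z-.0006],v=.01)
command_gripper(.34);movel([x,y,.10],v=.2);st("released")
move_pose([*BAR[0],.10],q(BAR[1]));S=read_camera("scene");T=read_camera("top");command_gripper(.6);movel([*BAR[0],.003],v=.15)
command_gripper(0);st("grip");print(get_finger_force())
movel([*BAR[0],.12],v=.2);st()
cv2.imwrite("pics/c6.png",cv2.cvtColor(np.hstack([cv2.resize(S[230:330,220:340],None,fx=3,fy=3,interpolation=2),cv2.resize(T[100:200,200:320],None,fx=3,fy=3,interpolation=2)]),cv2.COLOR_RGB2BGR))
E
```

```text
released t22.5 tcp [ 0.5779 -0.0457  0.0999] w0.334 F [-0.4  0.1 -0.6]
grip t25.7 tcp [0.6067 0.2811 0.0034] w0.316 F [0.1 0.1 1.4]
30.00051587820053
 t26.4 tcp [0.6055 0.2806 0.1191] w0.316 F [ 1.3  0.8 -1.9]
```

View pics/c6.png

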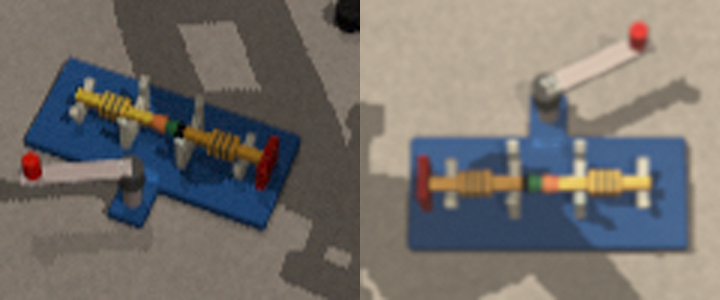

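Both dops are seated with cup touching stone. Next the bar goes in.

```bash
sed -i 's/JO=np.array(\[.579,-.0035\])/JO=np.array([.579,-.0030])/' h.py; python3 - <<'E'
from h import *
o=q(D(89))
move_pose(list(jig(0,0,.12)),o)
movel(list(jig(0,0,.066)),v=.12);wait(.1);st("above")
print(movel(list(jig(0,0,.0415)),v=.025,until_force=5));st("down")
S=read_camera("scene");save(S,"pics/c7.png",[(220,230,340,330)],5)
E
```

```text
above t28.2 tcp [ 0.5797 -0.0028  0.0668] w0.318 F [ 0.2 -0.6 -1. ]
True
down t29.1 tcp [ 0.5788 -0.003   0.0433] w0.313 F [-0.   0.4  5. ]
```

Contact came at the expected height (0.0433), so the bar is seated. I release it and look.

```bash
python3 - <<'E'
from h import *
x,y,z=get_tcp_pos()
command_gripper(.45);movel([x,y,.13],v=.2);st("released")
p=pin(2.05);move_pose([p[0],p[1],.125],q(D(-1)+2.05));command_gripper(.30);st()
S=read_camera("scene");T=read_camera("top")
cv2.imwrite("pics/c8.png",cv2.cvtColor(np.hstack([cv2.resize(S[230:330,220:340],None,fx=3,fy=3,interpolation=2),cv2.resize(T[100:200,200:320],None,fx=3,fy=3,interpolation=2)]),cv2.COLOR_RGB2BGR))
print([round(float(v),4) for v in pin(2.05)])
E
```

```text
released t30.1 tcp [ 0.5784 -0.003   0.1297] w0.455 F [-0.3  0.6  0.2]
 t31.2 tcp [ 0.6743 -0.0708  0.1253] w0.301 F [-0.3  0.1 -0.3]
[0.6744, -0.0712, 0.069]
```

View pics/c8.png

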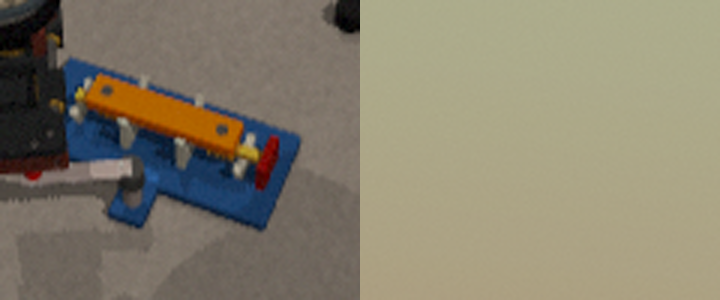

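The bar lies flat between the cheeks. I measure the latch angle from the c6 pixels and swing it home with a loose cage around the pin.

```bash
python3 - <<'E'
from h import *
c=cast("top",[(292.7,112.3)],.08)[0]; v=c[:2]-jig(.062,0,0)[:2]
phi=(np.arctan2(v[1],v[0])-JY-np.pi)%(2*np.pi);print("pin",c,np.hypot(*v),"phi",phi)
assert 1.8<phi<2.4
Q=lambda f:q(JY+f)
s=phi
p=pin(s);move_pose([p[0],p[1],.11],Q(s));print(movel([*p[:2],.070],v=.1,until_force=8));st("caged")
for f in np.arange(s-.2,.1,-.2):
    p=pin(f);movel([*p[:2],.070],frame=Q(f),v=.12)
st("near");p=pin(.05);movel([*p[:2],.070],frame=Q(.05),v=.06)
p=pin(-.25);print(movel([*p[:2],.070],v=.02,until_force=6));st("home")
E
```

```text
pin [ 0.6698811  -0.07476491  0.08      ] 0.076359215919166 phi 1.9762631928901948
False
caged t32.1 tcp [ 0.6693 -0.0735  0.0696] w0.296 F [ 0.3 -0.8 -0.7]
near t35.2 tcp [ 0.5672 -0.0163  0.07  ] w0.301 F [ 0.7  0.1 -0.7]
True
home t36.2 tcp [0.567  0.0032 0.0698] w0.301 F [ 0.2 -4.5  1.8]
```

The stop was reached at phi ≈ 0. I back off, lift clear and verify.

```bash
python3 - <<'E'
from h import *
x,y,z=get_tcp_pos()
movel([x,y-.0062,z],v=.05);movel([x,y-.0062,.14],v=.15);move_pose([.45,-.35,.2],q(D(89)));wait(.3);st()
S=read_camera("scene");T=read_camera("top")
a=np.hstack([cv2.resize(S[230:330,220:340],None,fx=3.2,fy=3.2,interpolation=2),cv2.resize(T[100:200,200:320],None,fx=3.2,fy=3.2,interpolation=2)])
cv2.imwrite("pics/c9.png",cv2.cvtColor(a,cv2.COLOR_RGB2BGR))
E
```

```text
t39.2 tcp [ 0.4502 -0.3497  0.2   ] w0.300 F [-0.9  0.3  0. ]
```

View pics/c9.png

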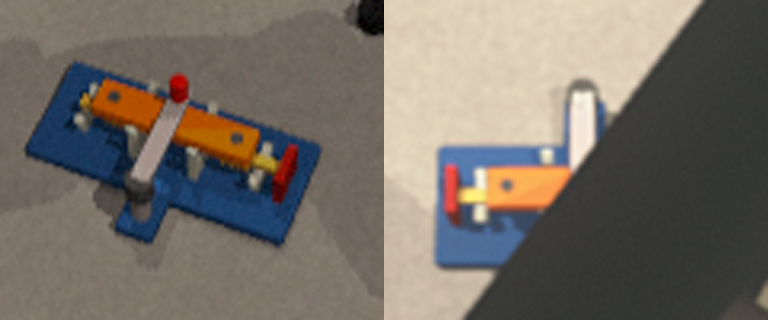

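The latch lies across the middle of the bar, perpendicular to it, with the pin at crop (178,88). The bar is flat between the cheeks, so I hand in.

```bash
python3 -c "
from station import *
print(job_done())"
```

```text
the job is handed in; nothing more can be done
None
```

The jig is loaded and handed in at about 39 s: stone dop against the red stop, cup touching the stone, clamp bar flat across both collars, latch fully home.

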